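# Shut the blow-off air and hold up the basket of dried hardware

### The arm

A 6-joint arm with a two-finger parallel gripper is mounted at the origin on the work surface. World frame = base frame: x ahead of the robot, y to its left, z up, the work surface at z = 0. Lengths are in mm, angles in rad, forces in N, time in s.
With the tool pointing down it reaches from about 350 to 975 mm from the base axis. Payload 17.4 kg.
Tool frame: the origin (TCP) lies midway between the tips of the shut fingers; the grasp point (between the pads) lies 19 mm behind it; z points along the fingers, y is the line along which they close (so a half turn about z gives the same grasp; the last joint's range is limited). The gripper opens to 85 mm and grips with 20 to 120 N. Pads are 22 mm wide; open, the fingers measure 114 mm over their backs; the gripper's body (76 mm by 85 mm) begins 54 mm behind the grasp point. The pads swing forward as they close: fully open they stand 13 mm farther back than shut.
Start: joints at [1.29, 0.116, 1.442, -0, 1.584, -0.038], TCP at [162.292, 655.205, 231.303] pointing down, gripper open.
Joint ranges: [-2.83, 2.83], [-0.83, 2.19], [0.07, 2.5], [-1.14, 4.28], [0.01, 3], [-2.97, 2.97]. Speed limits (rad/s): [1.89, 1.89, 2.22, 3.14, 3.14, 3.14].

### API

Orientations are given as [roll, pitch, yaw] about the fixed x, y, z axes, in that order (R = Rz(yaw) Ry(pitch) Rx(roll)).
In Python, from cell import get_state, camera, sign_off gives the robot as it stands. The module is installed in compiled form; this text tells all that it offers.
- The arm moves only by the shell command python3 -m pendant 'ROWS' [FORCE]. ROWS is JSON, a list of rows, each a list of 5 numbers: the shift along the tool's x, y, z in units of 60 mm (1.0 is 60 mm), then the turn about the tool's z in units of 6 degrees (1.0 is 6 degrees), then the gripper command: -1 is fully open, 1 is shut, values between are in proportion. In form: [[dx, dy, dz, roll, fingers], ...]. A call has 1 to 5 rows; each row shifts and turns the commanded pose from where the row before left it, along the tool's axes as they then stand; what a row does not reach is not made up. A row lasts 1/8 s, in which the tool goes at most 62.5 mm and 10.7 degrees, less where a joint would pass 70% of its speed; a pose out of reach is approached as far as the arm can. A call is refused whole if a number of a shift passes 1 or a number of a turn 1, either way. A call with a gripper value outside its range is refused whole. The fingers move at their own pace and stop on an object; FORCE is the grip in N (left out, the last holds). Time passes only in rows, so rows that do not move let the fingers close. It gives the time, the measured TCP pose, the force, the opening and the grip force at its end, in the units of the state.
- get_state(): the state, without advancing time (a new reading comes with each control period).
- camera(name): name is "scene" or "top" or "wrist"; returns a dict with "color" (420x560x3 uint8, blue, green, red), "vfov" (degrees; the focal length in pixels is half the picture's height over the tangent of half this angle, whatever the lens; pixels are square), "cx", "cy" (the principal point, pixels), "world_to_cam" (4x4, takes a point from world to camera coordinates). Camera axes: x right, y up, looking along -z (the intrinsics and any distortion apply to the point x, -y, -z); pixel columns grow to the right and rows downward; lengths in mm; the calibration is good to about 2 mm. A picture is of the moment at which its call begins. There is no depth.
- sign_off(): hands the job in; it is judged then, once.
The state is a dict: "t": time; "q": joint angles; "dq": joint speeds; "tau": joint torques, N m; "eef_pos": TCP position; "eef_rot": TCP orientation; "contact_force": force on the tool from outside, world axes, zero at the start; "wrist_torque": the same for the moment, N m; "opening": finger opening in mm; "grasp_force": force on a finger pad.
Only numpy, scipy, OpenCV 4.12 (cv2) and the standard library are available. Lean on these libraries where they do the work, as an engineer would, in place of code of your own. Each camera call takes 0.05 s, during which the arm holds its last target. There are 200 camera calls.

### The job

The furniture hardware in the wire basket has been blown dry: shut the air off at the ball valve first, turning its lever fully across the pipe, and only then lift the basket off the draining bars. Hold it steady and level about 10 cm above the bars, still over the drip pan, with every piece of hardware still in it, so that the pan can be wiped out underneath; finish while holding it there, do not put it down. Leave the jar, the tape roll and the screwdriver where they are.

Things in the scene. Friction and masses are not known exactly. Their poses are not given: they have to be found in the camera images.
- valve_lever (a joint): Lever of the ball valve, turning about a vertical stem between two stops. 0 = open (lever lies along the pipe, pointing upstream, away from the nozzle and the basket), 1.571 = shut (lever square across the pipe); it grows clockwise seen from above. It starts at or near open. It stays where it is left; about 0.4 N m turns it.
- valve_axis (a point): Point on the valve's vertical stem axis at the height of the lever's sleeve, 127 mm above the bench. The frame turns with the lever: its -y axis points out along the lever. The brass valve body below reaches 105 mm above the bench within 20 mm of the stem.
- air_line: Fixed compressed-air line, origin on the bench straight under the valve stem. Steel pipe 21 mm thick along its y axis, centre 85 mm above the bench (elbow and joints up to 33 mm thick); +y leads to the nozzle (tip 136 mm from the stem, beside the basket), -y to the elbow and riser at 130 mm. A gauge with a 44 mm dial, top 160 mm above the bench, stands on the pipe at y = +62 mm.
- lever_grip (a point): Centre of the lever's grey plastic sleeve, 76 mm out from the stem: sleeve 68 mm long, 18 mm wide, 11 mm thick, level, 127 mm above the bench. It moves with the lever and its axes are the lever's (-y points out along the lever, x across it).
- drip_pan: Fixed open steel drip pan 250 mm (its x) by 200 mm (its y), 32 mm deep, origin at the centre of its underside on the bench, z up. Two square steel bars 12 mm wide lie across its rim along y at x = -55 and +55 mm; their tops, on which the basket stands, are 42 mm above the bench.
- basket_centre (a point): Centre of the loose steel-wire basket, half-way up its walls, 31 mm above its underside: basket 180 mm (x) by 130 mm (y), walls 62 mm high, about 0.36 kg plus 0.16 kg of hardware. z is up when level; it starts 73 mm above the bench.
- basket_handle (a point): Centre of the basket's black grip, 150 mm above the basket's underside and straight above its centre (192 mm above the bench at the start): level bar along the basket's y, 84 mm long, 16 mm wide (x) and 16 mm high. A rigid steel-wire bail joins its ends to the middles of the two long walls, so it does not swing. Free space below and beside it.
- cup_a_centre (a point): Centre of a loose brass castor cup (round dish, 46 mm across, 16 mm high) lying in the basket, half-way up.
- cup_b_centre (a point): Centre of a second, equal loose castor cup lying in the basket, half-way up.
- bracket_centre (a point): Point half-way up a loose steel angle bracket in the basket, 40 x 32 mm and 40 mm high, 18 mm above its underside.
- tack_jar_mid (a point): Bystander: glass jar with a steel lid, 68 mm across, 85 mm high, half-way up.
- tape_roll_mid (a point): Bystander: roll of paper tape lying flat, 96 mm across, 24 mm high; centre of the roll.
- screwdriver_mid (a point): Bystander: screwdriver lying on the bench, near its middle, 12 mm above the bench.

How it is judged (in metres and radians):
On the way, in this order (a step that is already met when the one before it is completed fails the run):
1. the valve is shut while the basket still stands on its bars (value of joint valve_lever above 1.45 rad and distance of basket_centre from where it was at the start of the episode below 0.015 m), for 0.2 s.
2. the basket is lifted clear of the bars (value of joint valve_lever above 1.45 rad and z of basket_centre in the frame of drip_pan above 0.093 m and contact force between basket and drip_pan below 0.05 N), for 0.2 s.
At the end, for the whole second after the job is handed in: Lever within 7 degrees of shut; the fingers hold the basket with its underside 65 to 145 mm above the bars, its centre within 60 mm of straight over the pan's, level within 7.5 degrees, at rest, touching neither pan nor air line; both cups and the bracket lie in it (value of joint valve_lever above 1.45 rad and z of basket_centre in the frame of drip_pan between 0.138 and 0.218 m and horizontal distance between basket_centre and drip_pan below 0.06 m and angle between basket_centre's own z axis and vertical below 0.13 rad and linear speed of basket below 0.02 m/s and angular speed of basket below 0.15 rad/s and contact force between the fingers and basket above 2 N and contact force between basket and drip_pan below 0.05 N and contact force between basket and air_line below 0.05 N and distance between each of cup_a_centre, cup_b_centre, bracket_centre and basket_centre below 0.1 m and z of cup_a_centre in the frame of basket_centre between -0.03 and 0.03 m and z of cup_b_centre in the frame of basket_centre between -0.03 and 0.03 m and z of bracket_centre in the frame of basket_centre between -0.03 and 0.03 m); the arm keeps its last pose, push and grip.
It fails at once if the basket is lifted before the valve is shut (value of joint valve_lever below 1.4 rad and z of basket_centre in the frame of drip_pan above 0.09 m).
It fails at once if the basket is tipped by more than 20 degrees (angle between basket_centre's own z axis and vertical above 0.35 rad).
It fails at once if a bystander is moved by more than 30 mm (distance of any of tack_jar_mid, tape_roll_mid, screwdriver_mid from where it was at the start of the episode above 0.03 m).
It also fails if it takes over 45 s, if anything falls off the work surface, if the arm or the gripper's body presses on something with over 40 N, if the wrist force passes 120 N, or if a joint passes its speed limit or range.

## Working session

There is one attempt and no reset: what is moved stays moved. The work goes in short steps, Python scripts to look and compute and a shell command to move; the robot and the scene stay as the last step left them, time stands still between calls to the robot, and variables do not carry over. Pictures are saved under pics/ and viewed, at most 10 in all, crops included, and the job is handed in when it is done.

```bash
mkdir -p pics; cat > h.py <<'E'
import numpy as np,cv2
from cell import get_state,camera
def K(c):
    h,w=c["color"].shape[:2]; f=h/2/np.tan(np.radians(c["vfov"])/2); return f,c["cx"],c["cy"]
def ray(c,u,v):
    f,cx,cy=K(c); M=np.linalg.inv(np.array(c["world_to_cam"])); d=M[:3,:3]@np.array([(u-cx)/f,-(v-cy)/f,-1]); return M[:3,3],d/np.linalg.norm(d)
def onz(c,u,v,z):
    o,d=ray(c,u,v); return o+d*(z-o[2])/d[2]
def tri(*r):
    A=0;b=0
    for o,d in r:
        P=np.eye(3)-np.outer(d,d); A=A+P; b=b+P@o
    x=np.linalg.solve(A,b); return x,[np.linalg.norm((np.eye(3)-np.outer(d,d))@(x-o)) for o,d in r]
def proj(c,p):
    f,cx,cy=K(c); q=np.array(c["world_to_cam"])@np.append(p,1); return cx+f*q[0]/-q[2], cy-f*q[1]/-q[2]
def save(n,tag):
    import pickle
    c=camera(n); cv2.imwrite(f"pics/{tag}.png",c["color"]); pickle.dump(c,open(f"{tag}.pkl","wb")); return c
def load(tag):
    import pickle; return pickle.load(open(f"{tag}.pkl","rb"))
E
python3 - <<'E'
from h import *
for n in("scene","top"):
    c=save(n,n+"0"); print(n,[k for k in c],c["vfov"],c["cx"],c["cy"],np.round(np.linalg.inv(c["world_to_cam"])[:3,3]))
s=get_state();print(s["eef_pos"],s["eef_rot"],s["opening"],s["t"])
E
```

```text
scene ['color', 'vfov', 'cx', 'cy', 'world_to_cam'] 56.73389388604016 275.65157681719 204.16384283746245 [1101. -193. 1011.]
top ['color', 'vfov', 'cx', 'cy', 'world_to_cam'] 48.878548481007215 278.15245046698 211.65538382026162 [ 335.  -30. 1255.]
[162.24768626 655.02475389 230.65101182] [-3.14054393e+00 -3.77136254e-05  2.89879750e+00] 85.57755714610262 0.1
```

View pics/top0.png

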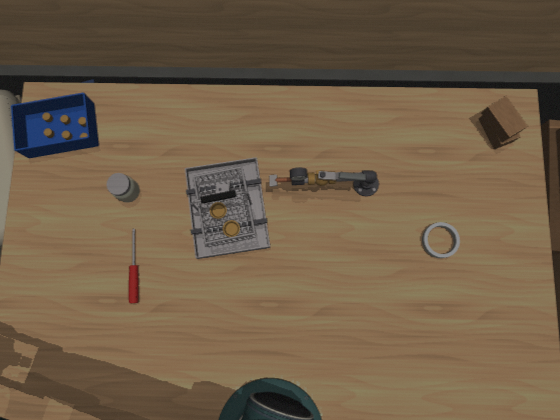

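View pics/scene0.png

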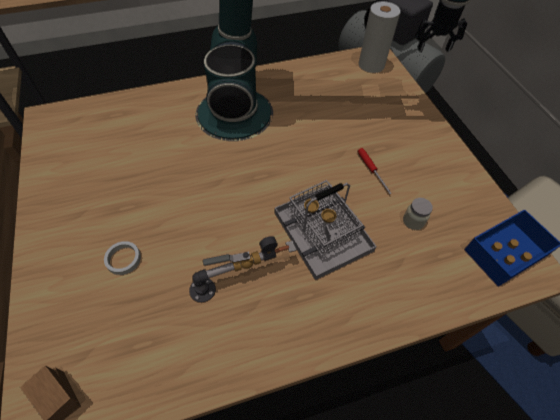

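Top view: basket handle around (218,196), pan about (228,208), valve about (322,178), nozzle about (272,181), gauge (298,175), riser (367,182). Scene view: handle about (330,191), valve/lever about (225,259). I'll zoom in next.

```bash
python3 - <<'E'
from h import *
a=cv2.imread("pics/top0.png")[145:270,175:395]; b=cv2.imread("pics/scene0.png")[170:310,180:390]
a=cv2.resize(a,(528,300),interpolation=3); b=cv2.resize(b,(450,300),interpolation=3)
cv2.imwrite("pics/z.png",np.vstack([a,np.hstack([b,np.zeros((300,78,3),np.uint8)])]))
E
```

```text
(no output)
```

View pics/z.png

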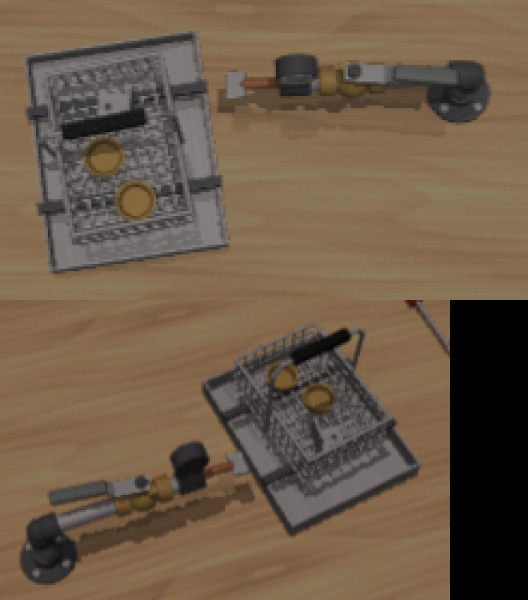

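Zoom: top-view handle ends (201.7,199.6) and (235.4,193.8), stem (322,174), sleeve centre (352,176). Scene-view handle centre (329,192), stem (246,255), sleeve centre (216,260). The lever lies along the pipe, towards the riser.

```bash
python3 - <<'E'
from h import *
t=load("top0");s=load("scene0")
T=lambda x,y:ray(t,175+x/2.4,145+y/2.4); S=lambda x,y:ray(s,180+x/2.143,170+(y-300)/2.143)
for n,a,b in [("h1",(64,131),(350,334)),("h2",(145,117),(291,360)),("stem",(353,70),(141,482)),("slin",(392,74),(105,489)),("slout",(455,77),(50,496)),("gauge",(296,62),(190,449)),("nozzle",(229,84),(241,463))]:
    p,e=tri(T(*a),S(*b)); print(n,p.round(1),np.round(e,1))
print("pan")
P=[onz(t,175+x/2.4,145+y/2.4,32)[:2].round(1) for x,y in [(27,57),(193,33),(228,244),(53,271)]];print(P,np.mean(P,0))
E
```

```text
h1 [561.9 172.4 188. ] [1.7 1.7]
h2 [577.2  91.  186.3] [0.5 0.5]
stem [ 648.4 -119.5  115.8] [0.3 0.3]
slin [ 644.9 -161.8  115. ] [1.2 1.2]
slout [ 640.2 -226.1  125.1] [0.7 0.7]
gauge [644.5 -57.6 157.4] [0.1 0.1]
nozzle [640.2  12.1  78.2] [1.2 1.2]
pan
[array([680.2, 247.1]), array([712.1,  57.8]), array([470. ,  11.5]), array([436.2, 204. ])] [574.625 130.1  ]
```

```bash
python3 -m pendant '[[0,0,0,-1,1],[0,0,0,-1,1],[0,0,0,-0.32,1],[-0.52,-0.83,0,0,1],[-0.52,-0.83,0,0,1]]' 40; python3 -m pendant '[[-0.52,-0.83,0,0,1],[-0.52,-0.83,0,0,1],[-0.52,-0.83,0,0,1],[-0.52,-0.83,0,0,1],[-0.52,-0.83,0,0,1]]'
```

```text
t: 0.72
eef_pos: [225.0, 554.4, 230.7]
eef_rot: [-3.141, -0.0, 3.141]
contact_force: [0.5, -0.4, 0.4]
opening: 0.1
grasp_force: 0.0
t: 1.35
eef_pos: [381.3, 304.9, 231.4]
eef_rot: [3.141, 0.0, 3.14]
contact_force: [0.2, 0.7, -1.0]
opening: 0.3
grasp_force: 0.0
```

```bash
python3 -m pendant '[[-0.52,-0.83,0,0,1],[-0.52,-0.83,0,0,1],[-0.52,-0.83,0,0,1],[-0.52,-0.83,0,0,1],[-0.52,-0.83,0,0,1]]'; python3 -m pendant '[[-0.52,-0.83,0,0,1],[-0.52,-0.83,0,0,1],[-0.52,-0.83,0,0,1],[-0.52,-0.83,0,0,1],[0,0,0,0,1]]'
python3 - <<'E'
from h import *
c=save("wrist","w0"); print(c["vfov"],np.linalg.inv(c["world_to_cam"]).round(2))
for p in [(648,-119,127),(643,-194,127)]: print(proj(c,p))
E
```

```text
t: 1.98
eef_pos: [537.5, 55.7, 231.4]
eef_rot: [3.141, 0.0, 3.14]
contact_force: [0.9, 0.1, 0.3]
opening: 0.4
grasp_force: 0.0
t: 2.6
eef_pos: [662.5, -144.7, 229.6]
eef_rot: [3.142, -0.002, 3.137]
contact_force: [0.5, 0.3, 0.4]
opening: 0.2
grasp_force: 0.0
60.61684148873397 [[ 0.0000e+00 -9.6000e-01 -2.8000e-01  5.9151e+02]
 [ 1.0000e+00  0.0000e+00  0.0000e+00 -1.4445e+02]
 [ 0.0000e+00 -2.8000e-01  9.6000e-01  3.7177e+02]
 [ 0.0000e+00  0.0000e+00  0.0000e+00  1.0000e+00]]
(np.float64(314.2101430451888), np.float64(186.5070839177336))
(np.float64(206.36378681361248), np.float64(179.88919671957066))
```

View pics/w0.png

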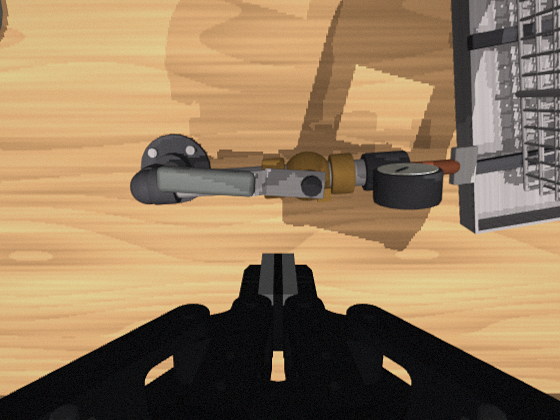

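Wrist view: stem at (312,186), sleeve centre (207,182), both matching the estimates. Gauge is at (408,180) and the riser elbow at (148,185). I'll put the shut fingers on the +x side of the sleeve.

```bash
python3 -m pendant '[[-0.37,-0.84,0,0,1],[0,0,0.98,0,1],[0,0,0.98,0,1],[0,0,0,0,1]]'
```

```text
t: 3.15
eef_pos: [681.6, -190.3, 109.3]
eef_rot: [3.139, -0.007, -3.141]
contact_force: [0.2, 0.3, 1.2]
opening: 0.1
grasp_force: 0.0
```

```bash
python3 -m pendant '[[0.25,-0.05,0,0,1],[0.25,-0.05,0,0,1],[0.3,0,0,0,1],[0.31,0.09,0,0,1],[0,0,0,0,1]]'
```

```text
t: 3.78
eef_pos: [616.9, -192.8, 116.9]
eef_rot: [-3.14, 0.004, 3.141]
contact_force: [0.6, -0.2, 0.2]
opening: -0.1
grasp_force: 0.0
```

```bash
python3 - <<'E'
from h import *
c=save("wrist","w1"); s=get_state(); print(s["eef_pos"],s["contact_force"])
E
```

```text
[ 617.25153729 -192.833006    116.26711205] [-0.2820306   0.42354014 -0.70254647]
```

View pics/w1.png

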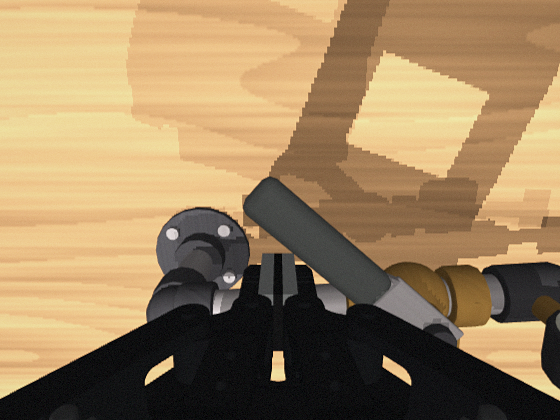

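The lever has swung to about 50°, with its sleeve end at (262,195) and the fingertips at (277,260) just behind it. I'll lower 5 mm and carry on.

```bash
python3 -m pendant '[[0.34,0.2,0.08,0,1],[0.25,0.28,0,0,1],[0.15,0.35,0,0,1],[0,0.1,0,0,1],[0,0,0,0,1]]'
```

```text
t: 4.45
eef_pos: [575.1, -146.3, 110.9]
eef_rot: [-3.122, 0.008, 3.138]
contact_force: [22.4, -82.3, -15.6]
opening: -0.4
grasp_force: 40.8
```

The stop has been reached at 82 N, so I'll back off and look.

```bash
python3 -m pendant '[[0,-0.15,0,0,1],[0,-0.4,0,0,1],[0,0,-1,0,1],[0,-0.2,-1,0,1],[0,0,0,0,1]]'
python3 - <<'E'
from h import *
c=save("wrist","w2"); print(get_state()["eef_pos"]); print(proj(c,(648,-120,127)))
t=save("top","top2"); d=cv2.resize(t["color"][145:270,175:395],(528,300),interpolation=3)
cv2.imwrite("pics/c2.png",np.vstack([d,cv2.resize(c["color"],(528,396))[:300]]))
E
```

```text
t: 5.08
eef_pos: [574.3, -183.1, 235.4]
eef_rot: [-3.138, 0.008, 3.141]
contact_force: [-0.3, 0.9, -1.6]
opening: 0.1
grasp_force: 0.0
[ 573.65060636 -182.45725944  232.16142339]
(np.float64(358.4984743041573), np.float64(293.3535789891562))
```

View pics/c2.png

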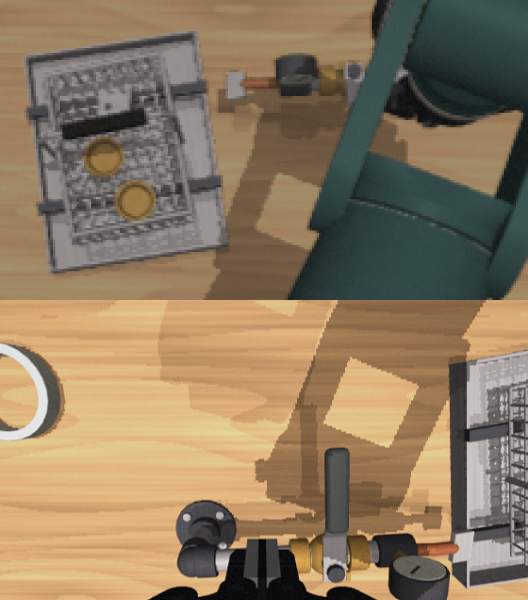

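The lever now stands square across the pipe: in the lower picture the sleeve runs (337,450)–(337,530), against the stop. The basket hasn't moved: the handle is at the same pixels as before. Next I'll turn the gripper and go to the handle.

```bash
python3 -m pendant '[[0,0,0,1,-1],[0,0,0,1,-1],[0,0,0,1,-1],[0,0,0,1,-1],[0,0,0,1,-1]]' >/dev/null; python3 -m pendant '[[0,0,0,1,-1],[0,0,0,1,-1],[0,0,0,1,-1],[0,0,0,1,-1],[0,0,0,1,-1]]'>/dev/null; python3 -m pendant '[[0,0,0,1,-1],[0,0,0,1,-1],[0,0,0,1,-1],[0,0,0,0.2,-1],[0,0,0,0,-1]]'
```

```text
t: 7.05
eef_pos: [572.7, -181.6, 228.3]
eef_rot: [-3.141, -0.0, 1.761]
contact_force: [0.2, -0.9, 0.1]
opening: 85.3
grasp_force: 0.0
```

```bash
python3 -m pendant '[[0.86,0.15,-0.25,0,-1],[0.86,0.15,-0.25,0,-1],[0.86,0.15,0,0,-1],[0.86,0.15,0,0,-1],[0.86,0.15,0,0,-1]]'; python3 -m pendant '[[0.86,0.15,0,0,-1],[0,0,0,0,-1],[0,0,0,0,-1]]'
python3 - <<'E'
from h import *
c=save("wrist","w3"); print(proj(c,(562,172,190)),proj(c,(577,91,190)))
E
```

```text
t: 7.68
eef_pos: [568.3, 81.8, 258.8]
eef_rot: [-3.142, 0.0, 1.761]
contact_force: [0.9, 0.1, -0.2]
opening: 85.5
grasp_force: 0.0
t: 8.05
eef_pos: [567.7, 132.3, 258.7]
eef_rot: [-3.141, 0.0, 1.761]
contact_force: [-0.2, -1.0, 0.0]
opening: 85.5
grasp_force: 0.0
(np.float64(280.26785160372026), np.float64(157.34877944403692)) (np.float64(279.02504010123266), np.float64(283.51623711739995))
```

View pics/w3.png

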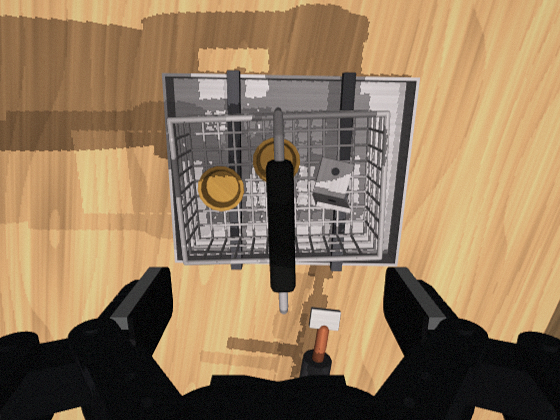

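Handle runs from (279,160) to (283,292) in the wrist view, between the open fingers, with both cups and the bracket lying inside the basket.

```bash
python3 - <<'E'
from h import *
c=load("w3");t=load("top0");s=load("scene0")
a,b=onz(c,279,160,197),onz(c,283,292,197);print(a,b,(a+b)/2,np.degrees(np.arctan2(*(b-a)[:2])),np.linalg.norm(a-b))
print(tri(ray(c,281,225.5),ray(t,218.4,196.7),ray(s,329.5,192)))
E
```

```text
[561.33543453 171.39607161 197.        ] [579.87589938  89.30878746 197.        ] [570.60566695 130.35242954 197.        ] 167.27257179038094 84.15504177419926
(array([570.09377541, 130.89235325, 188.35536204]), [np.float64(1.057814737606328), np.float64(1.162969841662518), np.float64(0.6141604031599657)])
```

```bash
python3 -m pendant '[[-0.04,0.04,0.5,-0.2,-1],[0,0,0.5,0,-1],[0,0,0.46,0,-1],[0,0,0,0,-1],[0,0,0,0,0.4]]' 100; python3 -m pendant '[[0,0,0,0,1],[0,0,0,0,1],[0,0,0,0,1],[0,0,0,0,1],[0,0,0,0,1]]' 100
```

```text
t: 8.72
eef_pos: [571.1, 130.0, 172.7]
eef_rot: [3.14, 0.0, 1.78]
contact_force: [0.8, -0.1, 1.1]
opening: 70.0
grasp_force: 0.0
t: 9.35
eef_pos: [570.6, 130.8, 171.8]
eef_rot: [3.141, -0.0, 1.781]
contact_force: [-4.3, 0.7, 6.3]
opening: 14.0
grasp_force: 98.5
```

```bash
python3 -m pendant '[[0,0,-0.08,0,1],[0,0,-0.12,0,1],[0,0,-0.15,0,1],[0,0,-0.15,0,1],[0,0,-0.15,0,1]]'; python3 -m pendant '[[0,0,-0.2,0,1],[0,0,-0.2,0,1],[0,0,-0.2,0,1],[0,0,-0.2,0,1],[0,0,-0.15,0,1]]';  python3 -m pendant '[[0,0,-0.08,0,1],[0,0,0,0,1],[0,0,0,0,1],[0,0,0,0,1],[0,0,0,0,1]]'
python3 - <<'E'
from h import *
c=save("wrist","w4"); s=save("scene","s4"); t=save("top","t4")
a=cv2.resize(s["color"][120:330,150:430],(400,300)); d=cv2.resize(t["color"][130:280,160:360],(400,300))
cv2.imwrite("pics/c4.png",np.vstack([np.hstack([a,d]),np.hstack([cv2.resize(c["color"],(400,300))]*2)]))
E
```

```text
t: 9.98
eef_pos: [570.7, 130.6, 211.1]
eef_rot: [3.141, 0.0, 1.78]
contact_force: [-0.7, -1.2, -5.5]
opening: 14.2
grasp_force: 97.6
t: 10.6
eef_pos: [570.7, 130.6, 268.2]
eef_rot: [3.141, -0.0, 1.78]
contact_force: [-0.9, -0.4, -6.3]
opening: 14.5
grasp_force: 97.6
t: 11.22
eef_pos: [570.6, 130.6, 271.9]
eef_rot: [-3.141, -0.0, 1.78]
contact_force: [-0.1, -0.3, -5.1]
opening: 14.6
grasp_force: 97.6
```

View pics/c4.png

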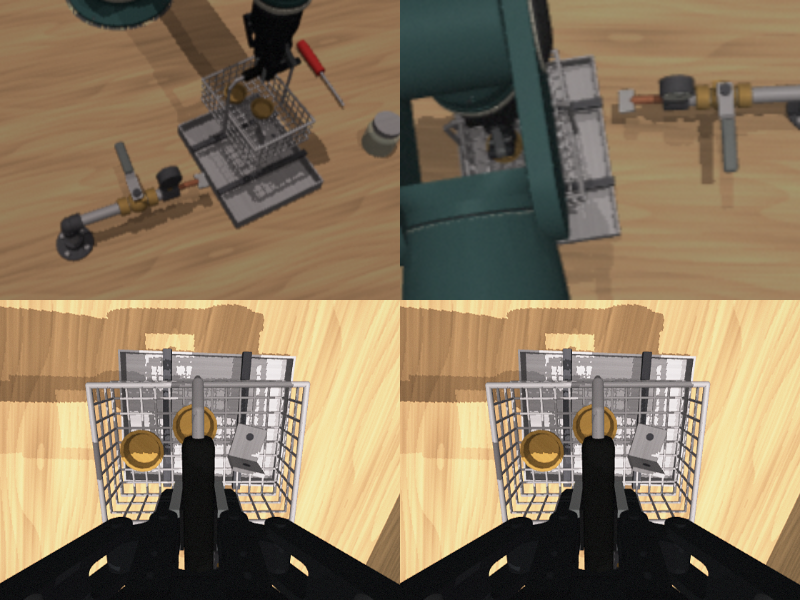

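The basket hangs level about 100 mm above the bars. Both cups (142,450), (195,425) and the bracket (248,448) are inside. The lever is still square across the pipe, (727,90)–(730,168). I'm handing in.

```bash
python3 -c "
from cell import sign_off,get_state
s=get_state();print(s['t'],s['grasp_force'],s['opening']);print(sign_off())"
```

```text
11.375 97.5717294216156 14.518771023668604
the job is handed in; nothing more can be done
None
```

The air valve was shut first; the basket is now held level about 10 cm above the bars, over the drip pan, with both cups and the bracket in it, and the job was handed in at 11.4 s (no verdict was returned).

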